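# Shut the tilt-out bin and lock its pull-and-turn latch

## Task

Tip the beige bin fully shut, then lock it: pull the sprung knob on top of its cabinet up, turn it clockwise until it meets its locked notch, and let it drop fully down into that notch so that its steel finger hooks over the front of the bin. Turn by feel and gently: do not pull hard against the upper stop, press hard on the way or wrench the knob against the notch; leave everything else on the counter where it is.

Things in the scene. Friction and masses are not known exactly. Their poses are not given: they have to be found in the camera images.
- cabinet: Low stainless cabinet fixed on the counter, 141 mm deep (x), 284 wide (y), 130 high. Origin: on the counter, straight below the axis of the knob; its own x points away from the bin's front (into the cabinet), y to the left, z up. Its front edge is at x = -41 mm, its back at +100. On its top stands a grey drum, 70 mm wide and 35 high, concentric with the knob.
- bin (a joint): Tilt of the beige bin in rad: 0 = fully shut (front panel upright), up to 0.5 = tipped open with its top towards the cabinet's -x. It starts open at 0.3 to 0.48. The stiff hinge runs along the cabinet's y at x = -43 mm, 12 mm above the counter, and the bin stays where it is left. About 3 to 6 N at a height of 120 mm moves it; a rigid stop ends it at 0.
- bin_lip (a point): Middle of the top edge of the bin's beige front panel, on its front face. The panel is 270 mm wide (y), 6 thick; its lip stands 163 mm above the counter when shut, 33 mm higher than the cabinet's top and lower than the knob, with its front face at x = -46 mm of the cabinet. Push on the front face, 10 to 30 mm below the lip (a tool that reaches deeper may catch the lip, which rises by up to 17 mm as the bin shuts) and to one side of the knob.
- knob: Black knob of the latch, on the vertical axis through the cabinet's origin. Origin: on that axis at the cabinet's top (130 mm up) when the knob is down; rises and turns with the knob. Its x is the long way of the grip bar and the way its steel finger points. Above the origin: skirt disc 52 mm wide from 36 to 42 mm; flat grip bar 46 mm long (x), 14 thick (y), from 42 to 74 mm. The steel finger, 12 mm wide, reaches out 62 mm at 37 to 42 mm, its tip bent down to 28 mm.
- knob_grip (a point): Centre of the grip bar, 64 mm above the cabinet's top when the knob is down (10 mm below the bar's top); pinch the bar across its 14 mm.
- knob_lift (a joint): How far the knob is pulled up, m. 0 = down in a notch. A spring pushes it down with 8 N, growing 0.4 N per mm. From 8 mm up the hidden pin is clear of the notches; a rigid upper stop comes at 13 mm. Let down between the notches it rests at 8 mm, the pin sliding on a smooth flat land; over a notch the spring alone drives it down to 0 if the fingers let it slide.
- knob_turn (a joint): Clockwise turn of the knob seen from above, rad. 0 = unlocked notch, where it starts (finger pointing to the cabinet's right). The locked notch is the next and only other one clockwise: it is adjustable and lies somewhere from 0.9 to 1.45 rad, not to be seen or read from any pose, only felt. A notch is about 0.07 rad wide in play; between 0.3 rad and the locked notch, and past it up to the end stop at 1.9, there is only land.
- latch_pin: The knob's hidden pin inside the drum, 23 mm from the axis under the finger; 5.6 mm wide in a 7.2 mm notch. It bears on the land, the notch walls and the upper stop; over 40 N on it (at a notch wall, about 0.9 N m on the knob; on the land this includes the spring) counts as forcing it.
- pinch_bowl: glass pinch bowl, 60 mm wide, 26 high, standing on the cabinet's top to the +y side of the knob; origin under its centre. Not to be disturbed.
- egg_ring: stainless egg ring, 94 mm wide, 20 high, on the granite in front of the bin; origin under its centre. Not to be disturbed.
- creamer: small white ceramic creamer with a handle, 60 mm wide, 70 high, to the cabinet's left; origin under its centre. Not to be disturbed.
- turner: teal silicone pancake turner, 270 mm long, lying to the cabinet's right; origin under its middle. Not to be disturbed.
- dredger: steel shaker with a domed top, 60 mm wide, 95 high, close beside the cabinet's right wall; origin under its centre. Not to be disturbed.
- ramekin: white ceramic ramekin, 80 mm wide, 42 high, left of and in front of the cabinet; origin under its centre. Not to be disturbed.
- tongs: steel locking tongs, about 270 mm long, 12 high, lying far to the cabinet's left; origin under their middle. Not to be disturbed.

How it is judged:
On the way, in this order (a step that is already met when the one before it is completed fails the run):
1. the bin is tipped shut (within 0.04 rad) with the knob still down in its unlocked notch (value of joint bin below 0.04 rad and value of joint knob_lift below 0.003 m and value of joint knob_turn below 0.2 rad), for 0.2 s.
2. the knob is pulled up clear of its notch with the bin shut (value of joint bin below 0.04 rad and value of joint knob_lift above 0.0065 m), for 0.1 s.
3. the knob has dropped into the locked notch (value of joint knob_lift below 0.002 m and value of joint knob_turn above 0.75 rad), for 0.2 s.
At the end, for the whole second after the job is handed in: The bin is shut (within 0.04 rad) and the knob, turned clockwise, sits fully down (within 2 mm) and still in the locked notch, let go (all of step 3 and value of joint bin below 0.04 rad and velocity of joint knob_turn between -0.05 and 0.05 rad/s); the robot touches nothing.
It fails at once if the latch pin is forced: more than 40 N on it at the upper stop, on the land or against a notch wall (contact force between latch_pin and anything else above 40 N).
It fails at once if something else on the counter or cabinet is moved by more than 30 mm (distance of any of pinch_bowl, egg_ring, creamer, turner, dredger, ramekin, tongs from where it was at the start of the episode above 0.03 m).
It also fails if it takes over 61 s, if anything falls off the work surface, if the arm or the gripper's body presses on something with over 40 N, if the wrist force passes 120 N, or if a joint passes its speed limit or range.

## Robot

A 6-joint arm with a two-finger parallel gripper is mounted at the origin on the work surface. World frame = base frame: x ahead of the robot, y to its left, z up, the work surface at z = 0. Lengths are in m, angles in rad, forces in N, time in s.
With the tool pointing down it reaches from about 0.275 to 0.875 m from the base axis. Payload 12.5 kg.
Tool frame: the origin (TCP) lies on the centre line of the jaws, within the pads' length; the fingertips stand r.finger_overhang ahead of it and the grasp point (between the pads) lies 3 mm ahead of it (r.finger_overhang is the distance from the TCP to the fingertips, in m); z points along the fingers, y is the direction in which the jaws open and shut (so a half turn about z gives the same grasp; the last joint's range is limited). The gripper opens to 85 mm and grips with 20 to 120 N. Pads are 22 mm wide; open, the fingers measure 114 mm over their backs; the gripper's body (76 mm by 85 mm) begins 54 mm behind the grasp point. The pads swing forward as they close: fully open they stand 13 mm farther back than shut.
Start: joints at [1.063, 0.351, 1.652, -0, 1.139, -0.085], TCP at [0.226, 0.502, 0.253] pointing down, gripper open.
Joint ranges: [-2.75, 2.75], [-0.79, 2.1], [0.01, 2.65], [-1.57, 4.71], [0.07, 3.14], [-2.87, 2.87]. Speed limits (rad/s): [2.22, 2.22, 2.79, 3.14, 3.14, 3.14].

## Interface

Orientations are given as a unit quaternion [x, y, z, w].
In Python, from cell import r, optics gives the robot as it stands. The module is installed in compiled form; this text tells all that it offers. Calls block until the motion is done:
- r.move_to(position, orientation): joint-space move of the TCP to a pose.
- r.move_linear(position, rot=None, vel=0.15): straight line of the TCP; rot=None keeps the orientation; vel is the mean speed in m/s.
- r.set_joints(angles): joint-space move.
- r.set_gripper(opening, squeeze=None): opening from 0.0 (shut) to 1.0 (fully open); squeeze is the grip in N (None keeps the last); returns when the fingers have stopped.
- r.sleep(seconds).
- r.inverse_kinematics(position, orientation): joint angles nearest the present ones, or None.
- optics.get_image(name): name is "scene" or "top"; returns a dict with "pixels" (420x560x3 uint8, red, green, blue), "depth" (420x560 float32, m along the optical axis (not along the pixel's ray), 0 where there is no reading), "fx", "fy", "cx", "cy" (pixels), "D" ([k1, k2, p1, p2, k3] as OpenCV has them; the pictures are not rectified), "camera_from_world" (4x4, takes a point from world to camera coordinates). Camera axes: x right, y down, z forward; pixel columns grow to the right and rows downward; lengths in m; the calibration is good to about 2 mm. A picture is of the moment at which its call begins.
A pose or a line that the arm cannot do raises r.PlanningError and nothing moves.
- r.hand_in(): hands the job in, once; it reports no verdict.
Readings, each from a call of its own:
- r.current_t(): time.
- r.current_q(): joint angles.
- r.current_qvel(): joint speeds.
- r.current_effort(): joint torques, N m.
- r.current_tool_pos(): TCP position.
- r.current_ee_rot(): TCP orientation.
- r.current_contact_force(): force on the tool from outside, world axes, zero at the start.
- r.current_torque(): the same for the moment, N m.
- r.current_opening(): opening from 0.0 (shut) to 1.0 (fully open).
Only numpy, scipy, OpenCV 4.12 (cv2) and the standard library are available. Lean on these libraries where they do the work, as an engineer would, in place of code of your own. Each camera call takes 0.05 s, during which the arm holds its last target.

## Working session

There is one attempt and no reset: what is moved stays moved. The work goes in short steps, each a Python script; the robot and the scene stay as the last script left them, time stands still between calls to the robot, and variables do not carry over. Pictures are saved under pics/ and viewed, and the job is handed in when it is done.

```bash
mkdir -p pics; python3 - <<'E'
from cell import r, optics
import cv2, numpy as np, pickle
for n in("scene","top"):
    im=optics.get_image(n); pickle.dump(im,open(f'{n}0.pkl','wb'))
    cv2.imwrite(f'pics/{n}0.png',im['pixels'][:,:,::-1])
    print(n,im['fx'],im['cx'],im['cy'],im['D'],np.round(im['camera_from_world'],3).tolist(),(im['depth']>0).mean())
print(r.current_t(),r.finger_overhang,r.current_tool_pos(),r.current_ee_rot(),r.current_contact_force())
E
```

```text
scene 418.6058500186127 280.974863427319 213.1778372923371 [-0.10704982  0.          0.          0.          0.        ] [[0.703, 0.711, -0.013, -0.454], [0.487, -0.495, -0.719, -0.127], [-0.517, 0.5, -0.695, 1.201], [0.0, 0.0, 0.0, 1.0]] 0.9960544217687075
top 493.0975066776304 286.06362698269936 220.54675130731925 [-0.0926718  0.         0.         0.         0.       ] [[0.109, -0.994, 0.005, 0.031], [-0.974, -0.108, -0.2, 0.566], [0.199, 0.017, -0.98, 1.258], [0.0, 0.0, 0.0, 1.0]] 0.9958503401360544
0.1 0.022 [0.22551689 0.50134851 0.25282   ] [ 2.09810623e-01  9.77741910e-01 -4.90672877e-04 -1.36002347e-04] [ 0.49964937 -0.20689151  0.26754063]
```

View pics/scene0.png

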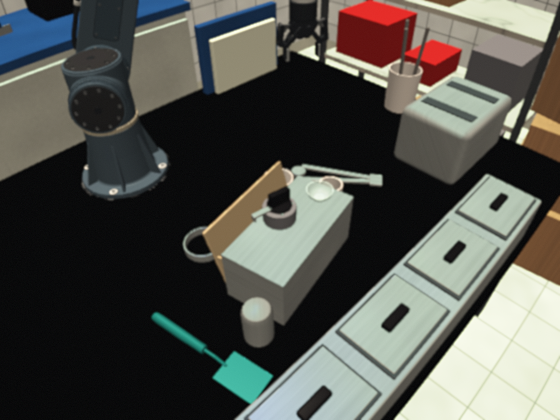

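View pics/top0.png

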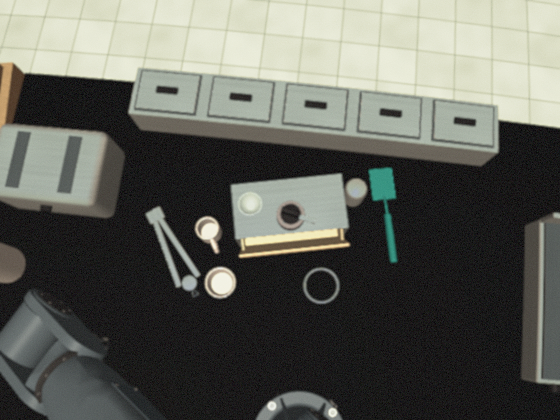

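The top view shows the cabinet at about px (290,207), the knob at (291,214), the open bin's lip along (240,255)–(348,243), the bowl at (250,204) and the dredger at (356,191). I'll measure these next.

```bash
cat > h.py <<'E'
import numpy as np, cv2, pickle
def world(im):
    """world xyz map from depth"""
    H,W=im['depth'].shape
    u,v=np.meshgrid(np.arange(W),np.arange(H))
    K=np.array([[im['fx'],0,im['cx']],[0,im['fy'],im['cy']],[0,0,1]])
    n=cv2.undistortPoints(np.stack([u,v],-1).reshape(-1,1,2).astype(float),K,np.array(im['D'])).reshape(H,W,2)
    d=im['depth'].astype(float)
    P=np.dstack([n*d[...,None],d])
    T=np.array(im['camera_from_world']);R=T[:3,:3];t=T[:3,3]
    return (P-t)@R
def ray(im,uv,z):
    K=np.array([[im['fx'],0,im['cx']],[0,im['fy'],im['cy']],[0,0,1]])
    n=cv2.undistortPoints(np.array(uv,float).reshape(-1,1,2),K,np.array(im['D'])).reshape(-1,2)
    T=np.array(im['camera_from_world']);R=T[:3,:3];t=T[:3,3]
    d=np.c_[n,np.ones(len(n))]@R; c=-t@R
    return c+d*((z-c[2])/d[:,2])[:,None]
E
python3 - <<'E'
from h import *
for n,box in(("top",(215,365,165,265)),("scene",(195,360,155,330))):
    im=pickle.load(open(n+'0.pkl','rb'));W=world(im)
    x0,x1,y0,y1=box
    m=np.zeros(W.shape[:2],bool);m[y0:y1,x0:x1]=1
    z=W[...,2]
    s=m&(abs(z-.13)<.006)
    s=cv2.morphologyEx(s.astype(np.uint8),cv2.MORPH_OPEN,np.ones((3,3)))
    k,l,st,_=cv2.connectedComponentsWithStats(s); s=l==1+st[1:,4].argmax()
    p=W[s]; print(n,'top z',np.median(p[:,2]),s.sum())
    c,wh,a=cv2.minAreaRect(p[:,:2].astype(np.float32));print(c,wh,a)
    print(np.round(cv2.boxPoints((c,wh,a)),4).tolist())
    # knob: top pixels
    k=m&(z>.185)&(z<.22)&(im['pixels'].max(-1)<70)
    p=W[k];print('knob',k.sum(),np.median(p,0),p.min(0),p.max(0))
    k2=m&(z>.195)&(z<.212)
    p=W[k2]; c,wh,a=cv2.minAreaRect(p[:,:2].astype(np.float32));print(' knobtop',k2.sum(),p.mean(0),c,wh,a)
    px=im['pixels'].astype(int)
    b=m&(px[...,0]-px[...,2]>40)&(z>.13)&(z<.185)
    p=W[b];print('beige',b.sum(),p.min(0),p.max(0))
    # lip: highest
    t=p[p[:,2]>np.percentile(p[:,2],70)];print(np.percentile(t[:,2],[0,50,100]));
    vx=cv2.fitLine(t[:,:2].astype(np.float32),cv2.DIST_HUBER,0,.01,.01).ravel();print('lipline',vx)
    T=W[m]
    up=cv2.resize(im['pixels'][y0:y1,x0:x1],None,fx=4,fy=4,interpolation=cv2.INTER_CUBIC)[:600,:800]
    cv2.imwrite(f'pics/{n}_crop.png',up[:,:,::-1])
E
```

```text
top top z 0.129176098729943 4687
(0.5835965871810913, 0.08884795755147934) (0.14342133700847626, 0.28218874335289) 12.199289321899414
[[0.4837000072002411, 0.21160000562667847], [0.5432999730110168, -0.06419999897480011], [0.6834999918937683, -0.033900000154972076], [0.6238999962806702, 0.2418999969959259]]
knob 124 [0.55222002 0.08214755 0.20236414] [0.54438798 0.06136377 0.18525403] [0.56451653 0.10251492 0.20751761]
 knobtop 119 [0.55365506 0.08153962 0.20252601] (0.5543704628944397, 0.08180937170982361) (0.04547500982880592, 0.01444160845130682) 79.28059387207031
beige 451 [ 0.43723922 -0.06629602  0.1300789 ] [0.53382532 0.19339688 0.16227656]
[0.1556087  0.15698218 0.16227656]
lipline [ 0.21553642 -0.9764958   0.47118768  0.05263455]
scene top z 0.12897004064714132 5741
(0.5864441990852356, 0.0895107239484787) (0.14196038246154785, 0.286679744720459) 12.56226634979248
[[0.4860000014305115, 0.21400000154972076], [0.54830002784729, -0.0658000037074089], [0.6869000196456909, -0.03500000014901161], [0.6244999766349792, 0.24490000307559967]]
knob 228 [0.56096086 0.07893761 0.19901381] [0.5472986  0.05865416 0.18502547] [0.56797001 0.10253438 0.20499238]
 knobtop 163 [0.55917421 0.08045305 0.20101656] (0.5566980242729187, 0.08191899955272675) (0.04576270282268524, 0.01662103459239006) 78.92810821533203
beige 1209 [ 0.44110294 -0.0669727   0.13004612] [0.54152635 0.19816836 0.15876629]
[0.15041114 0.15402699 0.15876629]
lipline [ 2.2363505e-01 -9.7467297e-01  4.8944762e-01 -3.0672021e-04]
```

```bash
python3 - <<'E'
from h import *
im=pickle.load(open('top0.pkl','rb'))
for n,uv,z in(('dredger',(356,186),.095),('bowl',(250,203),.156),('creamer',(208,229),.07),('ramekin',(220,281),.042),('ring',(321,285),.02)):
    print(n,np.round(ray(im,[uv],z)[0],3))
E
```

```text
dredger [ 0.664 -0.081  0.095]
bowl [0.573 0.185 0.156]
creamer [0.511 0.294 0.07 ]
ramekin [0.381 0.248 0.042]
ring [ 0.401 -0.019  0.02 ]
```

Both views agree on the yaw (about 12.4°) and on the knob at about (0.5555, 0.082). The lip gives a tilt of roughly 0.3 rad. Next I'll close the fingers and push the bin shut left of the knob, watching the force.

```bash
cat >> h.py <<'E'
from scipy.spatial.transform import Rotation as Rn
YAW=np.deg2rad(12.4); O=np.array([.5555,.082])
C=np.array([np.cos(YAW),np.sin(YAW)]); Yc=np.array([-C[1],C[0]])
def P(x,y,z): return np.r_[O+x*C+y*Yc,z]
def Q(turn=0,flip=False):
    """tool down, tool y along cabinet x turned clockwise by turn"""
    a=YAW-turn+(np.pi if flip else 0)
    y=np.array([np.cos(a),np.sin(a),0]);z=np.array([0,0,-1.]);x=np.cross(y,z)
    return Rn.from_matrix(np.c_[x,y,z]).as_quat()
E
python3 - <<'E'
from cell import r
from h import *
for f in(0,1):
    for t in(0,.7,1.6): print(f,t,r.inverse_kinematics(P(0,0,.2),Q(t,f)))
    print(r.inverse_kinematics(P(-.12,.07,.165),Q(0,f)))
E
```

```text
0 0 [ 6.36504399e-02  4.31609669e-01  1.67472095e+00 -4.44089210e-16
  1.03526203e+00 -1.52770387e-01]
0 0.7 [ 6.36504399e-02  4.31609669e-01  1.67472095e+00 -4.44089210e-16
  1.03526203e+00  5.47229613e-01]
0 1.6 [ 6.36504399e-02  4.31609669e-01  1.67472095e+00 -4.44089210e-16
  1.03526203e+00  1.44722961e+00]
[ 1.80702674e-01  2.82675503e-01  2.00641293e+00 -4.44089210e-16
  8.52504222e-01 -3.57181532e-02]
1 0 None
1 0.7 [ 6.36504399e-02  4.31609669e-01  1.67472095e+00 -4.44089210e-16
  1.03526203e+00 -2.59436304e+00]
1 1.6 [ 6.36504399e-02  4.31609669e-01  1.67472095e+00 -4.44089210e-16
  1.03526203e+00 -1.69436304e+00]
None
```

```bash
python3 - <<'E'
from cell import r
from h import *
r.set_gripper(0.0,30)
r.move_to(P(-.13,.07,.28),Q())
t0=r.current_t()
r.move_linear(P(-.13,.07,.165))
f0=np.array(r.current_contact_force());print(r.current_t(),t0,f0)
r.move_linear(P(-.105,.07,.165),vel=.08)
x=-.105
while x<-.045:
    x+=.003 if x<-.07 else .0015
    r.move_linear(P(x,.07,.165),vel=.05)
    f=(np.array(r.current_contact_force())-f0)[:2]@C
    print(round(x,4),round(f,1),end=' | ')
    if f<-11: break
print(r.current_t(),r.current_tool_pos(),P(x,.07,.165))
E
```

```text
3.35 2.4333 [1.16676808 1.108993   0.87774462]
-0.102 -1.4 | -0.099 -2.7 | -0.096 -2.3 | -0.093 -3.1 | -0.09 -1.5 | -0.087 -1.6 | -0.084 -2.1 | -0.081 -1.6 | -0.078 -2.0 | -0.075 -2.1 | -0.072 -0.4 | -0.069 -1.4 | -0.0675 -2.5 | -0.066 -2.5 | -0.0645 -2.0 | -0.063 -3.0 | -0.0615 -1.6 | -0.06 -2.8 | -0.0585 -4.4 | -0.057 -13.5 | 8.8167 [0.4834376  0.13784889 0.16483767] [0.48479821 0.13812715 0.165     ]
```

```bash
python3 - <<'E'
from cell import r, optics
from h import *
r.move_linear(P(-.085,.07,.165),vel=.15)
r.move_linear(P(-.085,.07,.28),vel=.3)
r.set_gripper(0.45,30)
r.move_linear(P(-.13,.20,.30),vel=.35)
for n in("scene","top"):
    im=optics.get_image(n); pickle.dump(im,open(f'{n}1.pkl','wb'))
    cv2.imwrite(f'pics/{n}1.png',im['pixels'][:,:,::-1])
    W=world(im);z=W[...,2]
    px=im['pixels'].astype(int)
    L=(W[...,:2]-O)@np.c_[C,Yc]
    reg=(abs(L[...,1])<.14)&(abs(L[...,0]+.06)<.06)
    b=reg&(px[...,0]-px[...,2]>40)&(z>.145)&(z<.19)
    p=np.c_[L[b],z[b]];print(n,b.sum(),np.percentile(p[:,0],[5,50,95]),np.percentile(p[:,2],[5,50,99]))
    k=(np.hypot(L[...,0],L[...,1])<.03)&(z>.195)&(z<.215)
    c,wh,a=cv2.minAreaRect(W[k][:,:2].astype(np.float32));print('knob',k.sum(),c,wh,a,np.median(z[k]))
print(r.current_t(),r.current_tool_pos())
E
```

```text
scene 627 [-0.04377346 -0.03876542 -0.03655302] [0.14689293 0.15924829 0.16365642]
knob 164 (0.5577929019927979, 0.08180561661720276) (0.04535938426852226, 0.014757095836102962) 79.04483032226562 0.20181663346639825
top 388 [-0.04886867 -0.04541618 -0.04143594] [0.1561606  0.16103955 0.16644878]
knob 115 (0.5541595816612244, 0.08200260996818542) (0.04468967765569687, 0.014120355248451233) 79.8968276977539 0.20270036505891983
10.7833 [0.3859048  0.24880485 0.29978146]
```

View pics/top1.png

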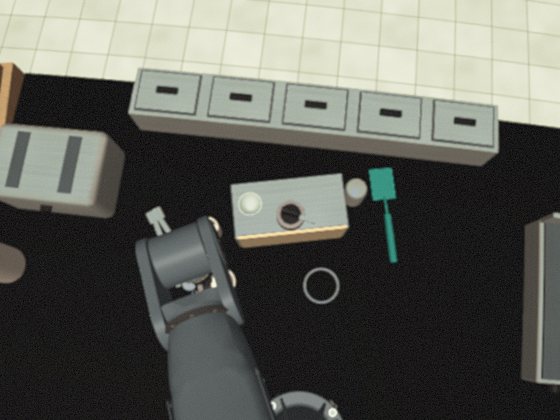

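View pics/scene1.png

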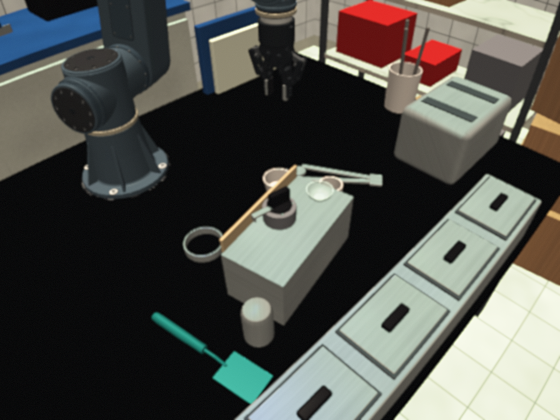

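The bin is shut: its lip lies along px (237,246)–(348,227), at z about 0.163 and x about -0.045 in the cabinet frame. The knob is still down, with its finger pointing right. Next I'll grip the bar.

```bash
python3 - <<'E'
from cell import r
from h import *
r.move_to(P(0,0,.26),Q(0))
r.move_linear(P(0,0,.2),vel=.12)
f0=np.array(r.current_contact_force());m0=np.array(r.current_torque());np.save('tare.npy',np.r_[f0,m0])
print('free',f0,m0)
r.set_gripper(0.0,20)
for _ in range(3):
    r.sleep(.1)
    f=np.array(r.current_contact_force())-f0;print('grip',np.round(f,1),np.round(np.array(r.current_torque())-m0,2),r.current_opening())
print(r.current_t(),r.current_tool_pos(),P(0,0,.2))
E
```

```text
free [ 0.10451712 -0.29899536 -0.33806933] [-0.02416583 -0.02749085  0.00912748]
grip [-2.2 -0.3  6.5] [-0.04  0.4  -0.35] 0.24199555584401686
grip [-2.7 -0.5  6.3] [-0.1   0.46 -0.3 ] 0.24110916721807243
grip [-2.4 -0.2  5.7] [-0.09  0.43 -0.3 ] 0.2425853898373689
13.0333 [0.55576762 0.08194672 0.20103369] [0.5555 0.082  0.2   ]
```

The opening of 0.24 and the 0.3 N·m moment don't fit a 14 mm bar gripped square. My own fits put the bar at 79°, which is 23° clockwise of the cabinet's right (-77.6°), so the unlocked notch is at about -100.7°. I'll release, re-aim the jaws square to the bar, and check.

```bash
echo 'OFF=np.deg2rad(23.1)
def G(turn): return Q(turn+OFF)' >> h.py; python3 - <<'E'
from cell import r, optics
from h import *
T=np.load('tare.npy')
r.set_gripper(0.55,20)
print('rel',np.round(np.r_[r.current_contact_force(),r.current_torque()]-T,2))
r.move_linear(P(0,0,.26),vel=.2)
r.move_linear(P(-.1,.1,.30),vel=.4)
for n in("scene","top"):
    im=optics.get_image(n)
    W=world(im);z=W[...,2];L=(W[...,:2]-O)@np.c_[C,Yc]
    k=(np.hypot(L[...,0],L[...,1])<.03)&(z>.195)&(z<.215)
    c,wh,a=cv2.minAreaRect(W[k][:,:2].astype(np.float32));print('knob',k.sum(),c,wh,a,np.median(z[k]))
r.move_to(P(0,0,.26),G(0))
r.move_linear(P(0,0,.2),vel=.15)
f0=np.array(r.current_contact_force());m0=np.array(r.current_torque());T=np.r_[f0,m0];np.save('tare.npy',T)
r.set_gripper(0.0,20)
for _ in range(2):
    r.sleep(.1)
    print('grip',np.round(np.r_[r.current_contact_force(),r.current_torque()]-T,2),r.current_opening())
print(r.current_t(),r.current_tool_pos())
E
```

```text
rel [-0.02  0.33  0.39  0.01  0.    0.01]
knob 162 (0.5570182800292969, 0.08242791891098022) (0.04632626473903656, 0.015236781910061836) 82.3351821899414 0.20195604882676443
knob 118 (0.5540151596069336, 0.08099354803562164) (0.04487486928701401, 0.01487092487514019) 81.48590087890625 0.20264705945301187
grip [-1.7   0.95  7.58  0.18  0.33  0.1 ] 0.1555813263226224
grip [-1.15  0.75  7.63  0.14  0.32  0.1 ] 0.15483662369612686
16.2583 [0.55582716 0.08209313 0.20101824]
```

```bash
python3 - <<'E'
from cell import r, optics
from h import *
T=np.load('tare.npy')
r.set_gripper(0.0,45); r.sleep(.1)
z0=r.current_tool_pos()[2]; print('z0',z0,r.current_opening())
z=.2
while z<.216:
    z+=.002 if z<.207 else .001
    r.move_linear(P(0,0,z),vel=.04)
    w=np.r_[r.current_contact_force(),r.current_torque()]-T
    h=r.current_tool_pos()[2]-z0
    print(round(z,4),round(h*1e3,2),np.round(w,2))
    if h>.0102 or w[2]<-17: break
for n in("scene","top"):
    im=optics.get_image(n);cv2.imwrite(f'pics/{n}2.png',im['pixels'][:,:,::-1])
print(r.current_t())
E
```

```text
z0 0.2010755611071427 0.14725515494833097
0.202 0.43 [ 4.55  1.61 -8.18  0.28 -0.96  0.07]
0.204 2.52 [ 4.36  1.98 -9.65  0.21 -1.08  0.09]
0.206 4.6 [  4.98   1.94 -11.26   0.33  -1.08   0.06]
0.208 6.57 [  6.59   1.48 -11.3    0.26  -1.21   0.05]
0.209 7.46 [  6.07   1.92 -12.44   0.3   -1.19   0.04]
0.21 8.42 [  5.87   1.44 -11.62   0.29  -1.18   0.07]
0.211 9.36 [  6.38   1.62 -12.36   0.26  -1.25   0.09]
0.212 10.36 [  7.07   1.16 -11.94   0.28  -1.31   0.04]
18.675
```

View pics/scene2.png

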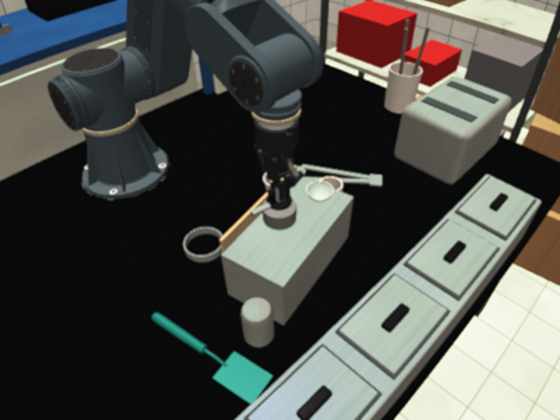

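The lift force followed the spring law (8.2 N rising to 12 N, so about 10 mm of lift). The scene picture shows the jaws on the bar at about px (280,190), with the finger raised. Next I'll turn partway while gripped and set the pin gently down on the land.

```bash
python3 - <<'E'
from cell import r, optics
from h import *
T=np.load('tare.npy')
z=.212
for t in(.08,.16,.28,.4,.5):
    r.set_joints(r.inverse_kinematics(P(0,0,z),G(t)))
    w=np.r_[r.current_contact_force(),r.current_torque()]-T
    print(t,round(r.current_t(),2),np.round(w,2),np.round(r.current_tool_pos(),4))
    if abs(w[5])>.5: print('STOP');break
else:
    while z>.207:
        z-=.0005
        r.move_linear(P(0,0,z),vel=.03)
        w=np.r_[r.current_contact_force(),r.current_torque()]-T
        print(round(z,4),np.round(w,1),round(r.current_tool_pos()[2],4))
        if w[2]>-4: break
print(r.current_t())
E
```

```text
0.08 18.93 [  5.79   1.07 -13.37   0.32  -1.21   0.03] [0.5554 0.082  0.2114]
0.16 19.18 [  4.91   1.85 -13.85   0.35  -1.13   0.11] [0.5553 0.082  0.2113]
0.28 19.43 [  4.7    2.04 -13.35   0.5   -0.91   0.05] [0.5552 0.0821 0.2114]
0.4 19.68 [  4.3    3.24 -12.93   0.67  -0.59   0.03] [0.5551 0.0821 0.2116]
0.5 19.93 [  1.27   4.46 -13.27   0.86  -0.3    0.07] [0.5551 0.0822 0.2117]
0.2115 [  0.2   5.9 -12.7   1.    0.    0. ] 0.2113
0.211 [ -0.6   5.6 -13.1   1.    0.1   0.1] 0.2108
0.2105 [  0.1   5.5 -13.5   1.2   0.2   0.1] 0.2103
0.21 [ -1.4   5.6 -13.5   1.1   0.1   0.1] 0.2099
0.2095 [ -1.2   6.2 -11.6   1.1   0.1   0.1] 0.2094
0.209 [ -0.6   5.4 -10.1   1.1   0.3   0.1] 0.2091
0.2085 [-1.7  5.9 -5.4  1.1  0.5  0.1] 0.209
0.208 [-2.4  5.6 -4.   1.   0.8  0.1] 0.2088
0.2075 [-4.6  5.6 -0.5  1.   1.   0.1] 0.2087
22.175
```

The pin met the land at z about 0.209, 7.9 mm above the down position, so the grip did not slip. I'll loosen the jaws slightly so the knob can slide, then turn by feel in small steps.

```bash
cat > turn.py <<'E'
import sys
from cell import r, optics
from h import *
T=np.load('tare.npy'); t=float(sys.argv[1]); z=.2085
r.set_gripper(.2,20); r.move_linear(P(0,0,z),vel=.05); r.sleep(.1)
w=np.r_[r.current_contact_force(),r.current_torque()]-T
print('loose',np.round(w,2),r.current_opening(),r.current_tool_pos()[2]); 
hit=0
while t<1.62:
    t+=.06 if t<.8 else .02
    r.set_joints(r.inverse_kinematics(P(0,0,z),G(t)))
    w=np.r_[r.current_contact_force(),r.current_torque()]-T
    print(round(t,3),np.round(w[[0,1,2,5]],2),round(r.current_opening(),3))
    if abs(w[5])>.18: hit+=1
    else: hit=0
    if hit==2 or abs(w[5])>.35: print('HIT');break
    if r.current_t()>45: break
print(r.current_t())
E
python3 turn.py .5
```

```text
loose [ 0.61  0.81  0.25  0.07 -0.02  0.08] 0.19491757175460975 0.20861193436103959
0.56 [-0.44  0.46  0.29  0.02] 0.202
0.62 [-1.45  1.48  1.03  0.11] 0.195
0.68 [-2.17  1.23  0.38  0.05] 0.201
0.74 [-2.16  1.23  0.76  0.08] 0.204
0.8 [-3.4   1.07  0.69  0.09] 0.198
0.82 [-4.89  1.36 -0.51  0.17] 0.203
0.84 [-4.87  1.64 -0.17  0.15] 0.201
0.86 [-4.12  2.05 -0.42  0.14] 0.201
0.88 [-4.02  2.39  0.23  0.07] 0.2
0.9 [-5.81  1.76 -0.29  0.19] 0.204
0.92 [-3.97  1.06  0.47  0.12] 0.199
0.94 [-5.09  2.91  0.28  0.15] 0.198
0.96 [-5.36  3.08  0.05  0.1 ] 0.202
0.98 [-5.44  2.21 -0.1   0.13] 0.2
1.0 [-4.85  1.15  0.41  0.23] 0.199
1.02 [-5.84  3.7  -1.04  0.13] 0.202
1.04 [-4.77  2.26 -0.93  0.17] 0.2
1.06 [-4.88  3.43 -0.34  0.14] 0.202
1.08 [-5.22  3.03 -1.28  0.1 ] 0.201
1.1 [-4.56  3.18 -1.47  0.16] 0.198
1.12 [-4.14  3.44 -1.74  0.15] 0.2
1.14 [-5.03  4.07 -0.22  0.16] 0.2
1.16 [-2.17  4.41 -1.42  0.1 ] 0.202
1.18 [ 0.4   2.78 -0.77  0.05] 0.201
1.2 [ 0.09  2.71 -1.    0.15] 0.196
1.22 [-0.59  3.75 -0.06  0.08] 0.201
1.24 [-1.36  3.61 -0.14  0.14] 0.198
1.26 [-1.94  4.87  0.4   0.13] 0.201
1.28 [-2.59  4.54  1.2   0.08] 0.2
1.3 [-2.56  5.76  3.07  0.13] 0.204
1.32 [-2.39  5.87  2.69  0.16] 0.202
1.34 [-3.39  5.9   2.13  0.27] 0.195
1.36 [-2.73  4.73  1.57  0.34] 0.203
HIT
30.9917
```

```bash
python3 - <<'E'
from cell import r, optics
from h import *
T=np.load('tare.npy')
r.set_joints(r.inverse_kinematics(P(0,0,.2085),G(1.31)))
print(np.round(np.r_[r.current_contact_force(),r.current_torque()]-T,2))
for n in("scene","top"):
    im=optics.get_image(n);pickle.dump(im,open(n+'3.pkl','wb'))
    W=world(im);z=W[...,2];L=(W[...,:2]-O)@np.c_[C,Yc]
    # steel finger / skirt zone beyond the bar
    k=(L[...,0]<-.028)&(L[...,0]>-.075)&(abs(L[...,1])<.03)&(z>.15)&(z<.20)
    b=k&(z>.166)&(L[...,0]<-.05)
    print(n,k.sum(),np.percentile(z[k],[50,90,97,100]),b.sum(),np.median(z[b]) if b.any() else '',np.round(L[b].mean(0),4) if b.any() else '')
    c=im['pixels'][150:270,220:370] if n=='top' else im['pixels'][140:260,200:350]
    cv2.imwrite(f'pics/{n}3.png',cv2.resize(c,None,fx=5,fy=5,interpolation=cv2.INTER_CUBIC)[:,:,::-1])
print(r.current_t())
E
```

```text
[-2.86  5.9   2.3   0.95  0.42  0.15]
scene 165 [0.16513249 0.1717391  0.17230553 0.17298977] 23 0.17094024711400138 [-0.0552 -0.0016]Traceback (most recent call last):
  File "<stdin>", line 12, in <module>
    return _quantile_unchecked(
        a, q, axis, out, overwrite_input, method, keepdims, weights)
    return _ureduce(a,
                    func=_quantile_ureduce_func,
    ...<5 lines>...
                    overwrite_input=overwrite_input,
                    method=method)
    r = func(a, **kwargs)
    result = _quantile(arr,
                       quantiles=q,
    ...<2 lines>...
                       out=out,
                       weights=wgt)
    slices_having_nans = np.isnan(arr[-1, ...])
                                  ~~~^^^^^^^^^
IndexError: index -1 is out of bounds for axis 0 with size 0
```

View pics/scene3.png

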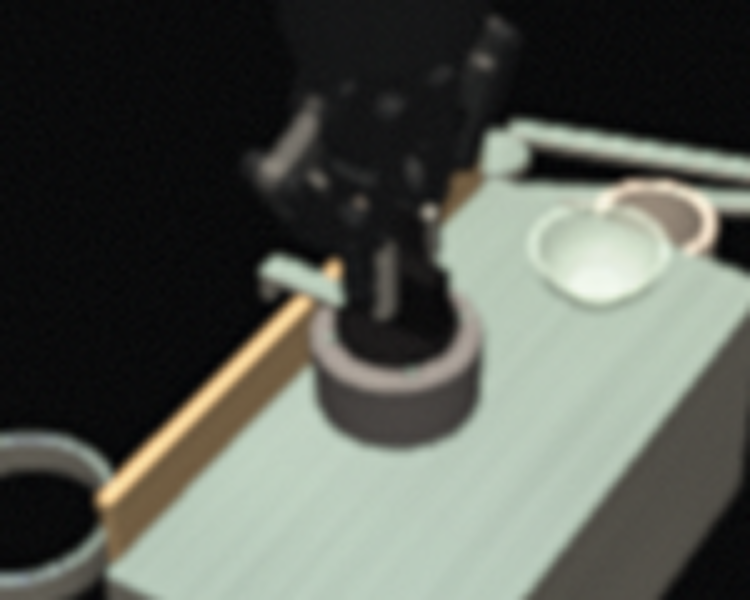

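The crop shows the steel finger, root at (335,300) and tip at (265,270), hooked over the beige lip. Its top is at z about 0.171, against 0.172 expected when down and 0.180 on the land. So it dropped into the notch, and the torque was the notch wall. I'll release, back off and verify.

```bash
python3 - <<'E'
from cell import r, optics
from h import *
T=np.load('tare.npy')
r.set_gripper(.5,20)
print(np.round(np.r_[r.current_contact_force(),r.current_torque()]-T,2))
r.move_linear(P(0,0,.28),vel=.12)
r.move_linear(P(-.1,.12,.32),vel=.3)
for n in("scene","top"):
    im=optics.get_image(n);pickle.dump(im,open(n+'4.pkl','wb'))
    W=world(im);z=W[...,2];L=(W[...,:2]-O)@np.c_[C,Yc]
    k=(np.hypot(L[...,0],L[...,1])<.03)&(z>.19)&(z<.225)
    c,wh,a=cv2.minAreaRect(W[k][:,:2].astype(np.float32));print(n,'knob',k.sum(),np.round(c,4),np.round(wh,4),a,'z',np.median(z[k]))
    b=(z>.163)&(z<.19)&(L[...,0]<-.05)&(L[...,0]>-.075)&(abs(L[...,1])<.03)
    if b.any(): print(' finger',b.sum(),np.median(z[b]),np.round(L[b].mean(0),4))
    px=im['pixels'].astype(int)
    q=(abs(L[...,1])<.14)&(abs(L[...,0]+.06)<.06)&(px[...,0]-px[...,2]>40)&(z>.145)&(z<.19)
    print(' lip',np.percentile(L[q][:,0],[5,50,95]),np.percentile(z[q],99))
    c=im['pixels'][150:270,220:370] if n=='top' else im['pixels'][140:260,200:350]
    cv2.imwrite(f'pics/{n}4.png',cv2.resize(c,None,fx=5,fy=5,interpolation=cv2.INTER_CUBIC)[:,:,::-1])
print(r.current_t(),r.current_contact_force())
E
```

```text
[ 0.78  0.04  0.29  0.07 -0.01  0.06]
scene knob 207 [0.5576 0.0818] [0.0458 0.0149] 13.320734024047852 z 0.20113719699106994
 finger 26 0.1704389244069032 [-0.0552 -0.0028]
 lip [-0.04374667 -0.03861079 -0.03651194] 0.16397196127967034
top knob 114 [0.5537 0.0813] [0.0456 0.0142] 14.208837509155273 z 0.20228547476785363
 finger 31 0.17195448024198987 [-0.0571 -0.0019]
 lip [-0.04876116 -0.04532765 -0.04182115] 0.1675790254116152
33.2417 [-0.37148771 -0.7120708   0.15035101]
```

View pics/scene4.png

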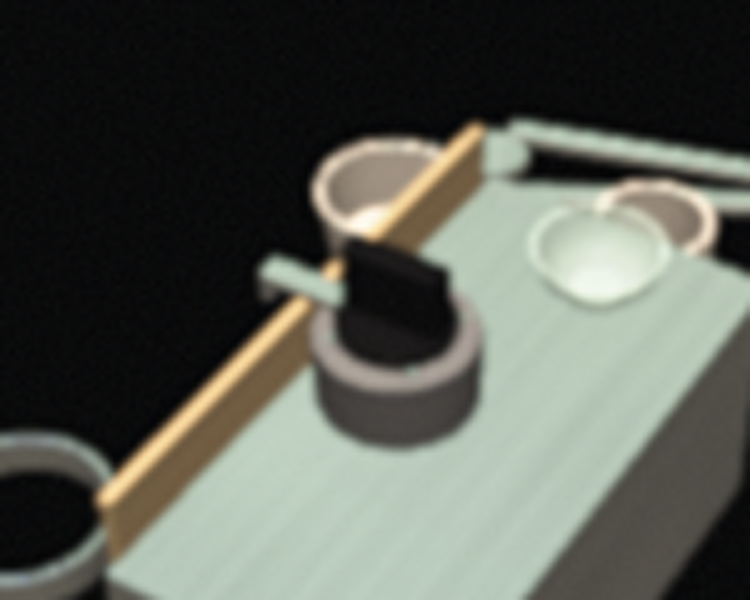

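View pics/top4.png

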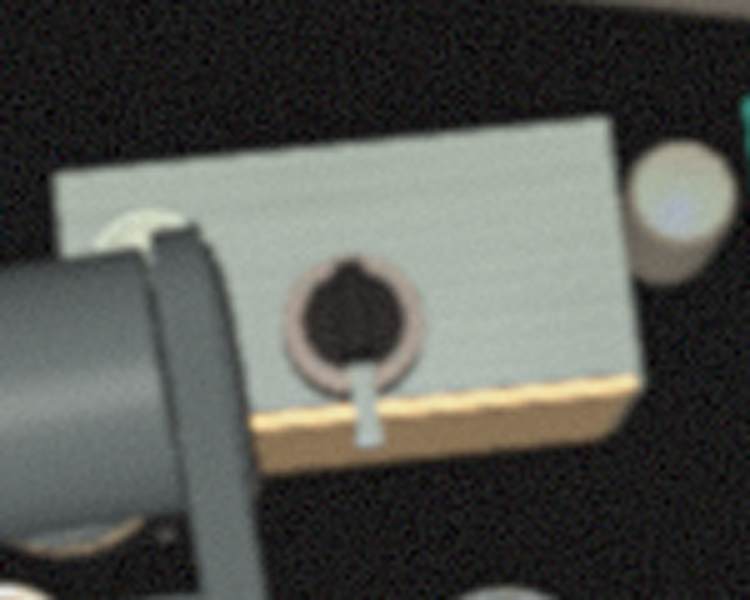

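The knob is down: its bar top reads 0.201 and 0.202, against 0.202 and 0.203 at the start. The finger is over the front of the bin at (365,440) in the top crop, and the bin is shut. Handing in.

```bash
python3 - <<'E'
from cell import r
r.hand_in()
print(r.current_t())
E
```

```text
the job is handed in; nothing more can be done
the job is handed in; nothing more can be done
```

The bin is shut and the knob sits down in its locked notch with the finger over the bin's front. I handed the job in at about 33 s of the 61 s allowed; no verdict was given.

- **Bin:** I pushed it shut left of the knob with the fingers closed, stopping at 13.5 N against its stop. The lip then measured about 163 mm high, as it should when shut.
- **Knob:** I lifted it about 10 mm against 12–13 N, with no contact at the upper stop. I turned it partway, set the pin gently on the land at 7.9 mm, loosened the jaws and turned on in 0.02 rad steps. I stopped when the turning torque reached 0.34 N·m at the notch wall.
- **Last checks:** The bar's top was back at its starting height within 1 mm. The finger's top was 170–172 mm above the counter (172 expected when down). The bar's angle gives a turn of about 1.14 rad, inside the 0.9–1.45 range. The arm stood clear of everything.

- **First grip was wrong:** I had assumed the bar lay along the cabinet's y, but it starts 23° clockwise of that. This pressed on the knob with about 0.3 N·m in its unlocked notch and moved it within its play. I let go and re-gripped square.
- **Height disagreement:** The two cameras put the knob about 3 mm apart along x, and I used the mean.
- **Not measured:** I did not re-measure the other objects at the end. The bowl, ring, ramekin, creamer and dredger looked unmoved in the parts of the pictures I checked. I did not check the turner and could see only part of the tongs.

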